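# Open the sprung jaw of the banding wheel for the bowl

## Robot

A 7-joint arm with a two-finger parallel gripper is mounted at the origin on the work surface. World frame = base frame: x ahead of the robot, y to its left, z up, the work surface at z = 0. Lengths are in m, angles in degrees, forces in N, time in s.
With the tool pointing down it reaches from about 0.425 to 0.875 m from the base axis. Payload 4.7 kg.
Tool frame: the origin (TCP) lies on the centre line of the jaws, within the pads' length; the fingertips stand 11 mm ahead of it and the grasp point (between the pads) lies 8 mm behind it; z points along the fingers, y is the direction in which the jaws open and shut (so a half turn about z gives the same grasp; the last joint's range is limited). The gripper opens to 87 mm and grips with 3 to 60 N. Pads are 19 mm wide; open, the fingers measure 117 mm over their backs; the gripper's body (75 mm by 190 mm) begins 51 mm behind the grasp point.
Start: joints at [76.266, 18.392, -4.016, 83.108, 1.295, 78.541, -3.26], TCP at [0.163, -0.629, 0.234] pointing down, gripper open.
Joint ranges: [-163.93, 163.93], [-17.29, 119.83], [-79.2, 71.16], [3.27, 140.29], [-89.18, 269.18], [5.43, 117.66], [-154.24, 154.24]. Speed limits (degrees/s): [147.25, 147.25, 180, 180, 180, 180, 180].

## Interface

Orientations are given as [roll, pitch, yaw] about the fixed x, y, z axes, in that order (R = Rz(yaw) Ry(pitch) Rx(roll)).
In Python, from cell import env gives the robot as it stands.
- The arm moves only by the tool servo_tool, never from a script. Its argument "moves" is text: rows parted by semicolons, each of 7 numbers parted by spaces: the shift along the tool's x, y, z as a fraction of full scale, then the turn, a rotation vector about the tool's x, y, z as a fraction of full scale, then the gripper's target within -1 to 1 (shut at 1, half-way at 0, fully open at -1). A call has 1 to 20 rows; each row shifts and turns the pose as measured when the row begins, along the tool's axes as they then stand; what a row does not reach is not made up. Full scale, the value 1, is 1000 mm for a shift and 0.5 rad for a turn. A row lasts 1/12 s, in which the tool goes at most 41.7 mm and 7.16 degrees, less where a joint would pass 70% of its speed; a pose out of reach is approached as far as the arm can. A call with a number of a shift or a turn outside -1 to 1 is refused whole. A call with a gripper value outside its range is refused whole. The fingers move at their own pace and stop on an object; "squeeze" is the grip in N (left out, the last holds). Time passes only in rows, so rows that do not move let the fingers close. It gives the time, the measured TCP pose, the force and the opening at its end, in the units of the state.
- env.get_obs(): the state, without advancing time (a new reading comes with each control period).
- env.read_camera(name): name is "side" or "top" or "wrist"; returns a dict with "img" (400x640x3 uint8, red, green, blue), "range_z" (400x640 float32, m along the optical axis (not along the pixel's ray), 0 where there is no reading), "mtx" (3x3 intrinsics, pixels), "k1" (the pictures are not rectified: a ray, as slopes to the right and down, at radius r is drawn at 1 + k1 r^2 times it, then the intrinsics apply), "T" (4x4, takes a point from camera to world coordinates); the wrist camera has in their place "hand_eye" (4x4, takes a point from camera to tool coordinates, whose origin is the TCP and whose axes are the flange's). Camera axes: x right, y up, looking along -z (the intrinsics and any distortion apply to the point x, -y, -z); pixel columns grow to the right and rows downward; lengths in m; the calibration is good to about 2 mm. A picture is of the moment at which its call begins: read the wrist's pose just before it.
- env.sign_off(): hands the job in, once; it reports no verdict.
The state is a dict: "time_s": time; "qpos": joint angles; "joint_velocities": joint speeds; "effort": joint torques, N m; "tool_pos": TCP position; "tool_rot": TCP orientation; "force": force on the tool from outside, world axes, zero at the start; "wrist_torque": the same for the moment, N m; "grip_width": finger opening in m.
Only numpy, scipy, OpenCV 4.12 (cv2) and the standard library are available. Lean on these libraries where they do the work, as an engineer would, in place of code of your own. Each camera call takes 0.05 s, during which the arm holds its last target.

## Task

Get the potter's banding wheel ready for the bowl to be clamped for trimming: turn the wheel head until its sprung jaw points at the index plunger on the stand and the head has clicked into that stop. Then pull the jaw outwards by its upright knob until its pointer is on the outermost line of the scale, and finish while still holding it there against its spring, so that I can set the bowl in. Leave the other things on the table where they are.

Things in the scene. Friction and masses are not known exactly. Their poses are not given: they have to be found in the camera images.
- stand: Dark cast-iron stand of a potter's banding wheel, fixed to the table, 190 mm across the foot; origin at the foot's centre on the table, z up. At its own -x side a bracket reaching 188 mm from the axis carries the index plunger (steel barrel with a black end cap) and a small steel pointer that touches the wheel's rim; the bracket stays below the head's upper face.
- wheel_axis (a point): Centre of the wheel head on its vertical turning axis, at its upper face, 115 mm above the table. The head is a round aluminium plate 280 mm across and 13 mm thick.
- index (a point): Tip of the fixed index pointer at the rim, 140 mm from the axis towards the index plunger, at the height of the head's upper face.
- rim_mark (a point): Dark mark on the rim of the head in line with the jaw, 140 mm from the axis, at the height of the head's upper face; turns with the head. It coincides with index when the head is in the wanted stop.
- wheel (a joint): Angle of the head in rad, positive anticlockwise from above; 0 when the jaw points at the index plunger (stand's -x). A sprung ball clicks in at 0 and at every quarter turn from it; within about 0.05 rad of a stop it draws the head in, and out of a stop the head turns with light friction. Getting into or out of a stop takes about 9 N sideways at the knob. The start is somewhere between the wanted stop and the one at +1.57.
- jaw (a joint): How far the sprung jaw is pulled out along its rail, radially away from the axis, in m: 0 home (where the spring keeps it), 0.034 with its pointer on the outermost line, 0.050 at the end stop. The spring pulls back with about 5 N at home and 10 N at the outermost line. The jaw is a dark carriage 36 mm wide on a rail, with an upright rubber-faced plate (50 mm wide, top 185 mm above the table) whose outer face is 60 mm from the axis at home.
- jaw_pointer (a point): Tip of the jaw's small steel pointer over the scale plate; 75 mm out from the axis at home, moves with the jaw.
- outer_line (a point): Outermost and longest of the three engraved lines (at 10, 22 and 34 mm of pull) on the steel scale plate beside the rail; 109 mm out from the axis, turns with the head.
- knob_center (a point): Centre of the black upright knob on the jaw's carriage: a cylinder 24 mm in diameter and 42 mm tall, from 149 to 191 mm above the table, centre 169 mm above the table and 102 mm out from the axis at home. Free all round: the jaw's plate is 30 mm inwards of the knob's side, the carriage's top is 14 mm below the knob's lower end. z up, x as the jaw: it points towards the axis.
- jaw_knob: The same knob as a part; origin on the carriage's top, 34 mm below the knob's centre.
- bowl: Bystander: fired clay bowl, 120 mm across, 62 mm high, standing on the table left or right of the wheel; origin under its foot.
- tumbler: Bystander: glass tumbler, 80 mm across, 120 mm high, on the other side; origin under its foot.
- rolling_pin: Bystander: wooden rolling pin, 400 mm long, 45 mm thick, lying beyond the wheel; origin under its middle, y along it.
- loop_tool: Bystander: wooden-handled wire loop tool, 170 mm long, lying at the right beyond the wheel; origin under its middle, x along it.

How it is judged (in metres and radians):
On the way, in this order (a step that is already met when the one before it is completed fails the run):
1. the wheel head is in the stop at the index plunger, with the jaw still closed (pulled less than 15 mm) (horizontal distance between rim_mark and index below 0.008 m and value of joint jaw below 0.015 m), for 0.3 s.
2. the jaw is pulled out to the outermost line with the head in that stop (horizontal distance between rim_mark and index below 0.008 m and value of joint jaw between 0.028 and 0.04 m), for 0.5 s.
At the end, for the whole second after the job is handed in: The head is in the stop at the index plunger (rim mark within 8 mm of the pointer), the jaw stands still with its pointer within 6 mm of the outermost line (34 mm of pull), and the fingers are holding it there by its knob (more than 2 N), nothing else propping it (all of step 2 and velocity of joint jaw between -0.01 and 0.01 m/s and contact force between jaw_knob and the fingers above 2 N and contact force between jaw_knob and bowl below 0.5 N and contact force between jaw_knob and tumbler below 0.5 N); the arm keeps its last pose, push and grip.
It fails at once if a bystander (bowl, tumbler, rolling pin or loop tool) is moved by more than 25 mm (distance of any of bowl, tumbler, rolling_pin, loop_tool from where it was at the start of the episode above 0.025 m).
It also fails if it takes over 42 s, if anything falls off the work surface, if the arm or the gripper's body presses on something with over 40 N, if the wrist force passes 120 N, or if a joint passes its speed limit or range.

## Working session

There is one attempt and no reset: what is moved stays moved. The work goes in short steps, Python scripts to look and compute and a tool call to move; the robot and the scene stay as the last step left them, time stands still between calls to the robot, and variables do not carry over. Pictures are saved under pics/ and viewed, and the job is handed in when it is done.

Besides the shell and the picture viewer there is one more tool, called by a JSON object that holds its "method" and its "body". servo_tool: Moves the arm, as the interface text tells. Its arguments: {"type":"object","properties":{"moves":{"type":"string"},"squeeze":{"type":"number"}},"required":["moves"]}

```bash
mkdir -p pics; ls; python3 - <<'E'
from cell import env
import cv2,numpy as np
o=env.get_obs();print(o)
for n in ["side","top"]:
    c=env.read_camera(n);np.savez(f"pics/{n}0.npz",**c)
    cv2.imwrite(f"pics/{n}0.png",c["img"][:,:,::-1]);print(n,c["mtx"],c["k1"],c["T"])
E
```

```text
pics
{'time_s': 0.0, 'qpos': array([76.26591366, 18.4406528 , -4.01637888, 83.17514868,  1.29448129,
       78.54209493, -3.26168664]), 'joint_velocities': array([ 0.08062099,  0.0021202 , -0.09912269,  0.08952854, -0.00033903,
       -0.02037911, -0.01298579]), 'effort': array([ 2.31048034e-04, -4.91280770e+01, -4.03766111e-01, -3.12522948e+01,
       -6.40312722e-02,  4.39621008e-02,  1.65965721e-04]), 'tool_pos': array([ 0.16303407, -0.62865908,  0.23244141]), 'tool_rot': array([-1.79887325e+02,  5.05600192e-03,  1.45428605e+01]), 'force': array([ 0.0742801 ,  0.2423678 , -0.18683289]), 'wrist_torque': array([ 0.00454556,  0.0609182 , -0.03572687]), 'grip_width': 0.08669996871046892}
side [[381.05789856   0.         317.35094733]
 [  0.         381.05789856 203.6336836 ]
 [  0.           0.           1.        ]] -0.0473400811497491 [[ 0.97317825  0.18359416 -0.13862639  0.46081075]
 [-0.22917828  0.72121902 -0.65369751 -0.6628205 ]
 [-0.02003506  0.66793436  0.74395046  0.90919514]
 [ 0.          0.          0.          1.        ]]
top [[493.42724069   0.         321.69474454]
 [  0.         493.42724069 203.63461455]
 [  0.           0.           1.        ]] -0.06403949660540151 [[-0.01931226  0.98786797 -0.15409059  0.40888408]
 [-0.99970169 -0.02138426 -0.01180037 -0.0112438 ]
 [-0.01495232  0.15381673  0.98798626  1.41904025]
 [ 0.          0.          0.          1.        ]]
```

View pics/side0.png

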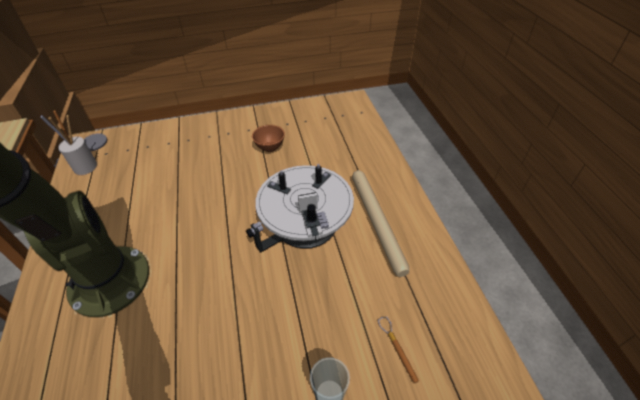

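View pics/top0.png

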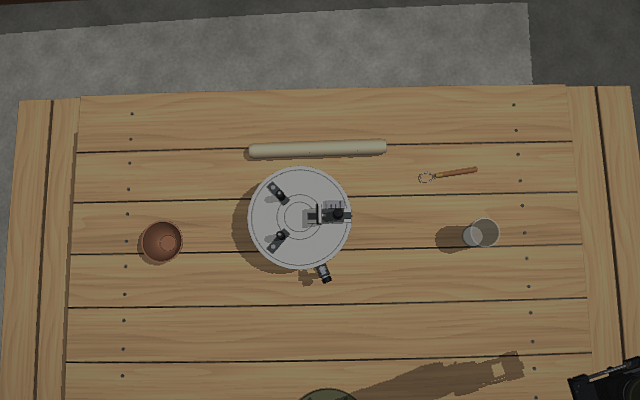

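The top view shows the head centred near (300,217). The jaw knob is near (338,213), on the robot's right, and the plunger is near (323,273), towards the robot. So the head has to turn about 60° clockwise. Next I'll measure the positions.

```bash
cat > h.py <<'E'
import numpy as np,cv2
def load(f): return dict(np.load(f))
def ray(c,px,T=None):
    K=c["mtx"];k=float(c["k1"]);T=c["T"] if T is None else T
    d=np.array([k,0,0,0],float)
    u=cv2.undistortPoints(np.array(px,float).reshape(-1,1,2),K,d).reshape(-1,2)
    v=np.c_[u[:,0],-u[:,1],-np.ones(len(u))]
    return T[:3,3],v@T[:3,:3].T
def plane(c,px,z,T=None):
    o,v=ray(c,px,T); return o+v*((z-o[2])/v[:,2])[:,None]
E
python3 - <<'E'
from h import *
c=load("pics/top0.npz");img=c["img"];
h,w=img.shape[:2]
hsv=cv2.cvtColor(img,cv2.COLOR_RGB2HSV)
m=((hsv[:,:,1]<40)&(hsv[:,:,2]>110)).astype(np.uint8)
m[:160]=0;m[275:]=0;m[:,:230]=0;m[:,365:]=0
m=cv2.morphologyEx(m,cv2.MORPH_CLOSE,np.ones((5,5)))
cs,_=cv2.findContours(m,cv2.RETR_EXTERNAL,cv2.CHAIN_APPROX_NONE)
k=max(cs,key=cv2.contourArea);hull=cv2.convexHull(k).reshape(-1,2)
P=plane(c,k.reshape(-1,2),0.115)
(cx,cy),r=cv2.minEnclosingCircle(P[:,:2].astype(np.float32));print(cx,cy,r)
A=np.c_[2*P[:,:2],np.ones(len(P))];s=np.linalg.lstsq(A,(P[:,:2]**2).sum(1),rcond=None)[0];print(s[:2],np.sqrt(s[2]+s[0]**2+s[1]**2))
e=cv2.fitEllipse(cv2.convexHull(k));print(e)
crop=cv2.resize(img[155:295,225:375],None,fx=5,fy=5,interpolation=cv2.INTER_CUBIC)[:600]
crop=cv2.resize(img[160:290,230:370],None,fx=4.6,fy=4.6,interpolation=cv2.INTER_CUBIC)
cv2.imwrite("pics/crop.png",crop[:,:,::-1])
# range heights
u,v=np.meshgrid(np.arange(640),np.arange(400))
o,d=ray(c,np.stack([u,v],-1).reshape(-1,2))
X=(o+d*c["range_z"].reshape(-1,1)).reshape(400,640,3)
np.save("pics/X.npy",X)
R=X[160:290,230:370].reshape(-1,3)
for a,b in [(.18,.2),(.12,.14),(.11,.12),(.165,.18)]:
    q=R[(R[:,2]>a)&(R[:,2]<b)];print(a,b,len(q),q.mean(0),q.min(0),q.max(0))
for p in [(338,213),(323,272),(326,280),(300,217),(162,242),(484,232)]: print(p,X[p[1],p[0]])
E
```

```text
0.5680813193321228 0.058793410658836365 0.15156826376914978
[0.57566717 0.07232033] 0.13187284194288293
((300.2276306152344, 219.32664489746094), (102.63530731201172, 110.20053100585938), 151.28329467773438)
0.18 0.2 222 [0.57729504 0.02127255 0.18596155] [ 0.51679322 -0.04732731  0.18009044] [0.63953976 0.12025385 0.19516944]
0.12 0.14 934 [0.58308349 0.0353645  0.12662791] [ 0.44256295 -0.07062674  0.12000217] [0.70978276 0.18787741 0.1399907 ]
0.11 0.12 6940 [0.57558847 0.07091274 0.11486466] [ 0.40731702 -0.0731991   0.11000553] [0.71749702 0.20546534 0.11999409]
0.165 0.18 73 [0.57730306 0.07849291 0.17599738] [ 0.51724164 -0.03969921  0.16537326] [0.64063686 0.12088506 0.17999223]
(338, 213) [ 0.57549661 -0.0370109   0.1927675 ]
(323, 272) [0.43093281 0.00447514 0.10985758]
(326, 280) [ 0.40992109 -0.00295275  0.10374245]
(300, 217) [0.57736902 0.06281552 0.1157483 ]
(162, 242) [0.52647432 0.46944206 0.00948485]
(484, 232) [ 0.53515907 -0.45528362  0.02097779]
```

View pics/crop.png

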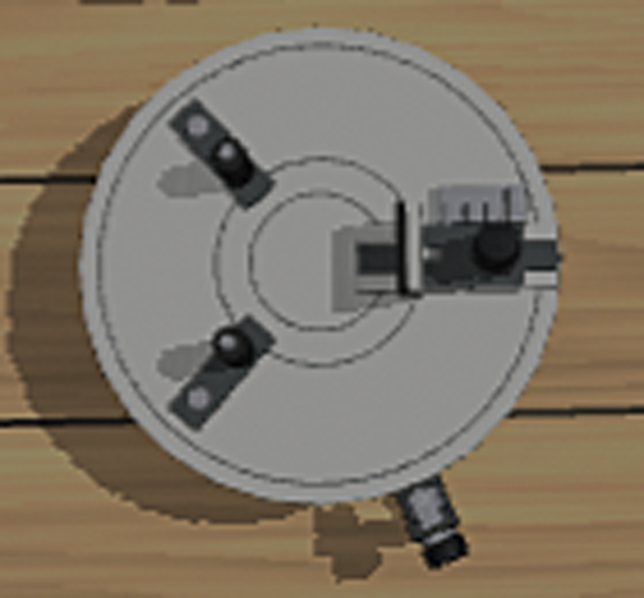

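{"method": "servo_tool", "body": {"moves": "0.027 -0.023 -0.004 0 0 0 -1;0.027 -0.023 -0.004 0 0 0 -1;0.027 -0.023 -0.004 0 0 0 -1;0.027 -0.023 -0.004 0 0 0 -1;0.027 -0.023 -0.004 0 0 0 -1;0.027 -0.023 -0.004 0 0 0 -1;0.027 -0.023 -0.004 0 0 0 -1;0.027 -0.023 -0.004 0 0 0 -1;0.027 -0.023 -0.004 0 0 0 -1;0.027 -0.023 -0.004 0 0 0 -1", "squeeze": 40}}

```text
time_s: 0.93
tool_pos: [0.3656, -0.332, 0.2654]
tool_rot: [-179.3, 0.5, 13.4]
force: [1.0, 0.1, 0.1]
grip_width: 0.0869
```

```bash
python3 - <<'E'
from h import *
c=load("pics/top0.npz");X=np.load("pics/X.npy")
# head rim: top-surface pixels, hull
m=((abs(X[:,:,2]-.115)<.006)).astype(np.uint8);m[:150]=0;m[268:]=0;m[:,:230]=0;m[:,365:]=0
m=cv2.morphologyEx(m,cv2.MORPH_OPEN,np.ones((3,3)))
cs,_=cv2.findContours(m,cv2.RETR_EXTERNAL,cv2.CHAIN_APPROX_NONE)
k=max(cs,key=cv2.contourArea).reshape(-1,2)
P=plane(c,k,.115)[:,:2]
for i in range(6):
    A=np.c_[2*P,np.ones(len(P))];s=np.linalg.lstsq(A,(P**2).sum(1),rcond=None)[0];r=np.sqrt(s[2]+s[:2]@s[:2])
    d=np.linalg.norm(P-s[:2],axis=1)-r; P=P[abs(d)<max(.003,2*d.std())]
    print(s[:2],r,len(P),d.std())
ctr=s[:2]
# knob top: 0.186-0.197 near
mk=(X[:,:,2]>.187)&(abs(X[:,:,0]-.5755)<.02)&(abs(X[:,:,1]+.037)<.02)
v,u=np.nonzero(mk);kc=plane(c,[[u.mean(),v.mean()]],.191)[0,:2];print("knob",kc,len(u),np.linalg.norm(kc-ctr),np.degrees(np.arctan2(*(kc-ctr)[::-1])))
# cap: dark pixels near 326,279
img=c["img"];mm=np.zeros((400,640),bool);mm[273:288,314:336]=img[273:288,314:336].max(2)<45
v,u=np.nonzero(mm);z=np.median(X[v,u,2]);p=plane(c,[[u.mean(),v.mean()]],.1)[0,:2];print("cap",u.mean(),v.mean(),len(u),z,p,np.degrees(np.arctan2(*(p-ctr)[::-1])),np.linalg.norm(p-ctr))
E
```

```text
[0.57816652 0.07495398] 0.12519864434109296 412 0.030146439313211683
[0.57829768 0.07355373] 0.1303756557202551 376 0.017999726853235882
[0.57912174 0.07036944] 0.13396343941013103 354 0.008838788954866282
[0.57946397 0.0682585 ] 0.13548249863859982 337 0.004657744973445407
[0.57941557 0.0669696 ] 0.13622999879152634 316 0.0029817563923736487
[0.57956577 0.06619524] 0.13680833952027333 300 0.0020696622097016093
knob [ 0.57883162 -0.03613512] 61 0.102332989231258 -90.41104889767202
cap 325.6181818181818 277.92727272727274 55 0.10483142459555461 [ 0.41538135 -0.00203001] -157.43514322904184 0.17779540814327588
```

{"method": "servo_tool", "body": {"moves": "0.027 -0.0235 0 0 0 0 -1;0.027 -0.0235 0 0 0 0 -1;0.027 -0.0235 0 0 0 0 -1;0.027 -0.0235 0 0 0 0 -1;0.027 -0.0235 0 0 0 0 -1;0.027 -0.0235 0 0 0 0 -1;0.027 -0.0235 0 0 0 0 -1;0.027 -0.0235 0 0 0 0 -1;0.027 -0.0235 0 0 0 0 -1;0.027 -0.0235 0 0 0 0 -1"}}

```text
time_s: 1.77
tool_pos: [0.5793, -0.0248, 0.2643]
tool_rot: [-179.5, 0.7, 13.3]
force: [0.9, -0.1, 0.5]
grip_width: 0.087
```

{"method": "servo_tool", "body": {"moves": "0 0 0 0 0 -0.22 -1;0 0 0 0 0 -0.22 -1;0 0 0 0 0 -0.22 -1;0 0 0 0 0 -0.22 -1;0 0 0 0 0 -0.22 -1;0 0 0 0 0 -0.22 -1;0 0 0 0 0 -0.22 -1;0 0 0 0 0 -0.22 -1;0 0 0 0 0 -0.22 -1;0 0 0 0 0 -0.22 -1;0 0 0 0 0 -0.22 -1;0 0 0 0 0 -0.22 -1;0 0 0 0 0 0 -1"}}

```text
time_s: 2.85
tool_pos: [0.579, -0.0097, 0.2568]
tool_rot: [-178.7, -1.0, 93.8]
force: [0.0, -0.2, -0.2]
grip_width: 0.0869
```

```bash
cat > w.py <<'E'
import sys,cv2,numpy as np
from cell import env
from scipy.spatial.transform import Rotation as R
def wrist(n):
    o=env.get_obs();c=env.read_camera("wrist")
    T=np.eye(4);T[:3,:3]=R.from_euler("xyz",o["tool_rot"],degrees=True).as_matrix();T[:3,3]=o["tool_pos"]
    c["T"]=T@c["hand_eye"];np.savez(f"pics/{n}.npz",**c);cv2.imwrite(f"pics/{n}.png",c["img"][:,:,::-1]);return o,c
E
python3 - <<'E'
from w import *
o,c=wrist("w1");print(o);print(c["hand_eye"])
E
```

```text
{'time_s': 2.85, 'qpos': array([ 39.57287847,  15.7109753 , -48.71496567,  89.02962863,
        10.77201859,  81.88457935,  -6.05764752]), 'joint_velocities': array([-0.04483472,  0.02495818,  0.40767791,  0.44802584, -0.29690593,
       -0.13885965, -5.61347034]), 'effort': array([  0.07350373, -36.33193016,  -6.48115844, -30.81803799,
        -0.11570958,   0.15277992,   1.02446113]), 'tool_pos': array([ 0.5790376 , -0.00973228,  0.25682545]), 'tool_rot': array([-178.66043618,   -0.97763067,   93.77708866]), 'force': array([ 0.02719426, -0.24337173, -0.21493341]), 'wrist_torque': array([ 0.00375019, -0.13238563, -0.02964094]), 'grip_width': 0.0869141123935941}
[[-1.50035810e-03  9.63985853e-01  2.65949288e-01  7.30916289e-02]
 [ 9.99998788e-01  1.55698143e-03 -2.07479818e-06 -7.28163118e-04]
 [-4.16078177e-04  2.65948962e-01 -9.63987021e-01 -1.50914023e-01]
 [ 0.00000000e+00  0.00000000e+00  0.00000000e+00  1.00000000e+00]]
```

View pics/w1.png

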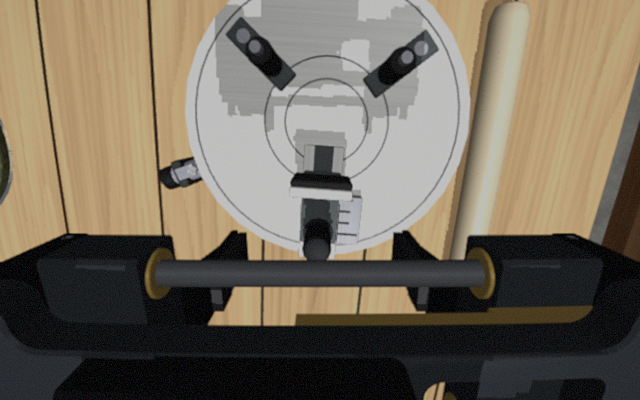

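The wrist view shows the knob's top near (317,243), the wheel centre near (327,120), the jaw plate at (322,185) and the plunger at (182,172). Next I'll work out the knob position from this picture.

```bash
python3 - <<'E'
from h import *
c=load("pics/w1.npz");img=c["img"]
kc=plane(c,[[317,243]],.191)[0];ct=plane(c,[[327,119]],.115)[0];pl=plane(c,[[172,176]],.104)[0]
print(kc,ct,pl)
# circle fit of the head rim, left/right/lower edge
hsv=cv2.cvtColor(img,cv2.COLOR_RGB2HSV)
m=((hsv[:,:,1]<35)&(hsv[:,:,2]>90)).astype(np.uint8);m[:,:185]=0;m[256:]=0;m[:,475:]=0
k=[]
for r in range(20,250,3):
    u=np.nonzero(m[r])[0]
    k+= [[u.min(),r],[u.max(),r]]
P=plane(c,k,.115)[:,:2]
for i in range(6):
    A=np.c_[2*P,np.ones(len(P))];s=np.linalg.lstsq(A,(P**2).sum(1),rcond=None)[0];r=np.sqrt(s[2]+s[:2]@s[:2])
    d=np.linalg.norm(P-s[:2],axis=1)-r;P=P[abs(d)<max(.002,1.5*d.std())]
print(s[:2],r,len(P),d.std())
for p in(kc,pl):
    q=p[:2]-s[:2];print(np.linalg.norm(q),np.degrees(np.arctan2(q[1],q[0])))
# rod of plunger axis, cap region
cv2.imwrite("pics/w1c.png",cv2.resize(img[100:270,140:400],None,fx=3,fy=3,interpolation=cv2.INTER_CUBIC)[:,:,::-1])
E
```

```text
[ 0.57600498 -0.02932485  0.191     ] [0.57720301 0.06855721 0.115     ] [ 4.15002160e-01 -1.82770852e-04  1.04000000e-01]
[0.57625453 0.0653337 ] 0.13820317730265347 144 0.0004138666167004309
0.09465887278165389 -90.15104947242241
0.1740538245059606 -157.88820508908043
```

View pics/w1c.png

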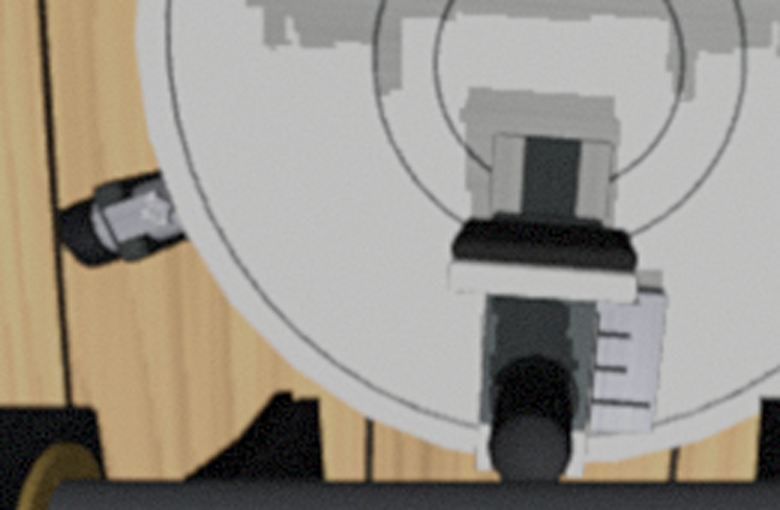

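{"method": "servo_tool", "body": {"moves": "-0.009 -0.001 0 -0.022 -0.018 0.07 -1;-0.009 -0.001 0 -0.022 -0.018 0.07 -1;-0.009 -0.001 0.01 0 0 0 -1;0 0 0.02 0 0 0 -1;0 0 0 0 0 0 -1"}}

```text
time_s: 3.32
tool_pos: [0.5761, -0.0416, 0.2249]
tool_rot: [179.9, 0.3, 88.4]
force: [-0.9, 0.2, -0.6]
grip_width: 0.0866
```

{"method": "servo_tool", "body": {"moves": "0.005 0.001 0 0 0 -0.04 -1;0 0 0.02 0 0 0 -1;0 0 0.02 0 0 0 -1;0 0 0.01 0 0 0 -1;0 0 0.005 0 0 0 -1;0 0 0 0 0 0 -1"}}

```text
time_s: 3.82
tool_pos: [0.5785, -0.0386, 0.1703]
tool_rot: [179.7, 0.4, 89.4]
force: [-0.5, -0.8, 0.0]
grip_width: 0.0869
```

```bash
python3 - <<'E'
from w import *
o,c=wrist("w2");print(o["tool_pos"],o["tool_rot"],o["force"],o["qpos"])
s=env.read_camera("side");np.savez("pics/s2.npz",**s)
im=np.vstack([c["img"][60:340,100:540],cv2.resize(s["img"][140:260,220:408],(440,281))])
cv2.imwrite("pics/m2.png",im[:,:,::-1])
E
```

```text
[ 0.57848876 -0.03862105  0.17032516] [179.73795      0.43726873  89.42250061] [-0.50452121 -0.82534109  0.00816674] [ 40.33726677  17.39510224 -46.48037509  97.13314058  13.74356693
  70.98587687  -9.88531632]
```

View pics/m2.png

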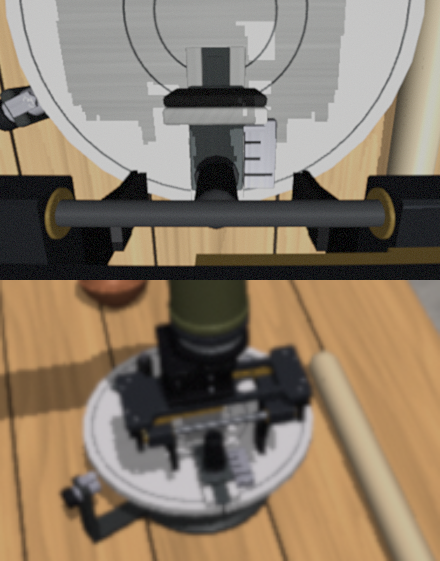

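The wrist view shows the knob between the two fingers, about 10 px left of their middle. I'll lower a little and close.

{"method": "servo_tool", "body": {"moves": "0.002 -0.002 0.006 0 0 0 -1;0 0 0.002 0 0 0 -1;0 0 0 0 0 0 0;0 0 0 0 0 0 1;0 0 0 0 0 0 1;0 0 0 0 0 0 1;0 0 0 0 0 0 1;0 0 0 0 0 0 1;0 0 0 0 0 0 1;0 0 0 0 0 0 1", "squeeze": 40}}

```text
time_s: 4.75
tool_pos: [0.5797, -0.0362, 0.167]
tool_rot: [179.2, 0.5, 89.4]
force: [0.3, 0.2, -0.5]
grip_width: 0.0416
```

{"method": "servo_tool", "body": {"moves": "0 0 0 0 0 0 1;0 0 0 0 0 0 1;0 0 0 0 0 0 1;0 0 0 0 0 0 1;0 0 0 0 0 0 1;0 0 0 0 0 0 1"}}

```text
time_s: 5.25
tool_pos: [0.5791, -0.0363, 0.1668]
tool_rot: [179.3, 0.5, 89.4]
force: [0.7, -0.1, 0.3]
grip_width: 0.0231
```

{"method": "servo_tool", "body": {"moves": "0.0001 -0.0053 0 0 0 0.105 1;0.0001 -0.0053 0 0 0 0.105 1;0.0001 -0.0053 0 0 0 0.105 1;0.0001 -0.0053 0 0 0 0.105 1;0.0001 -0.0053 0 0 0 0.105 1;0.0001 -0.0053 0 0 0 0.105 1;0.0001 -0.0053 0 0 0 0.105 1;0.0001 -0.0053 0 0 0 0.105 1"}}

```text
time_s: 5.92
tool_pos: [0.5362, -0.0278, 0.1668]
tool_rot: [179.3, 0.3, 64.4]
force: [0.7, -0.5, -0.3]
grip_width: 0.0231
```

```bash
cat > st.py <<'E'
from cell import env
import numpy as np
o=env.get_obs();C=np.array([.578,.0655]);q=o["tool_pos"][:2]-C
a=np.degrees(np.arctan2(q[1],q[0]));y=o["tool_rot"][2]
print(o["time_s"],o["tool_pos"],o["tool_rot"],o["force"],"w",o["grip_width"]);print(o["qpos"])
print("r %.4f ang %.1f yaw+180 %.1f"%(np.linalg.norm(q),a,y-180))
E
python3 st.py
```

```text
5.9167 [ 0.53615996 -0.02781386  0.1667931 ] [179.25445633   0.31093423  64.40918713] [ 0.70869747 -0.5314906  -0.31113193] w 0.023136519273746898
[ 40.149979    10.64751674 -44.31399133 103.47065155   8.65286315
  68.58829312 -32.36762396]
r 0.1023 ang -114.2 yaw+180 -115.6
```

{"method": "servo_tool", "body": {"moves": "0.0001 -0.0053 0 0 0 0.1 1;0.0001 -0.0053 0 0 0 0.1 1;0.0001 -0.0053 0 0 0 0.1 1;0.0001 -0.0053 0 0 0 0.1 1;0.0001 -0.0053 0 0 0 0.1 1;0.0001 -0.0053 0 0 0 0.1 1;0.0001 -0.0053 0 0 0 0.1 1;0.0001 -0.0053 0 0 0 0.1 1;0.0001 -0.0053 0 0 0 0.1 1;0.0001 -0.0053 0 0 0 0.1 1;0 0 0 0 0 0 1"}}

```text
time_s: 6.83
tool_pos: [0.4936, 0.007, 0.1668]
tool_rot: [179.1, -0.1, 34.0]
force: [0.8, -0.1, -1.1]
grip_width: 0.0231
```

```bash
python3 st.py; python3 - <<'E'
from w import *
o,c=wrist("w3")
s=env.read_camera("side");np.savez("pics/s3.npz",**s)
im=np.vstack([c["img"][0:300,40:640],cv2.resize(s["img"][140:260,220:408],(600,383))])[:600]
cv2.imwrite("pics/m3.png",im[:,:,::-1])
E
```

```text
6.8333 [0.49364819 0.00703332 0.16680546] [ 1.79127969e+02 -1.08785494e-01  3.40474826e+01] [ 0.78962968 -0.07344901 -1.1196488 ] w 0.023120491757492128
[ 38.14568268   3.99157773 -43.67208167 109.01653062   3.75149419
  67.62366694 -62.8122549 ]
r 0.1026 ang -145.3 yaw+180 -146.0
```

View pics/m3.png

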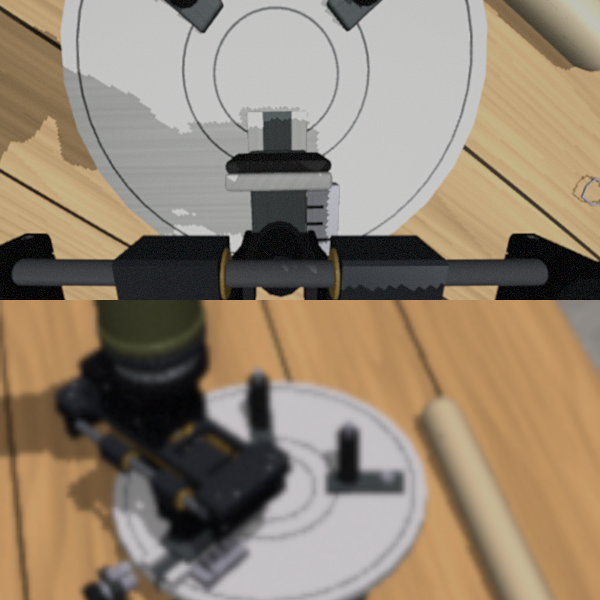

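The jaw is still about 12° short of the plunger. The grip is good and the jaw is closed (its pointer is short of the first line). I'll go on more slowly.

{"method": "servo_tool", "body": {"moves": "0.0001 -0.0045 0 0 0 0.088 1;0.0001 -0.0045 0 0 0 0.088 1;0.0001 -0.0045 0 0 0 0.088 1;0 -0.001 0 0 0 0.018 1;0 0 0 0 0 0 1"}}

```text
time_s: 7.35
tool_pos: [0.4886, 0.0147, 0.1668]
tool_rot: [178.8, -0.2, 26.2]
force: [-1.1, 0.6, 0.7]
grip_width: 0.0233
```

```bash
python3 st.py
```

```text
7.35 [0.48860907 0.01472596 0.16680209] [178.84624774  -0.24277096  26.24637084] [-1.12461008  0.59493579  0.7411656 ] w 0.023266106191686214
[ 37.45131623   3.10977316 -43.77281502 109.72072287   3.41350957
  67.44571037 -71.31717557]
r 0.1028 ang -150.4 yaw+180 -153.8
```

{"method": "servo_tool", "body": {"moves": "0.0001 -0.004 0 0 0 0.02 1;0.0001 -0.004 0 0 0 0.02 1;0 0 0 0 0 0 1"}}

```text
time_s: 7.6
tool_pos: [0.489, 0.0148, 0.1668]
tool_rot: [178.3, -0.5, 25.0]
force: [-1.5, 2.2, 1.7]
grip_width: 0.0231
```

```bash
python3 st.py
```

```text
7.6 [0.48898523 0.01477144 0.16675736] [178.28137163  -0.46261851  25.02564407] [-1.49786321  2.18307549  1.70637119] w 0.023065171255275196
[ 37.283176     2.78836247 -43.82328449 109.99022966   3.70639261
  67.05430662 -72.88820882]
r 0.1025 ang -150.3 yaw+180 -155.0
```

{"method": "servo_tool", "body": {"moves": "0 -0.01 0 0 0 0 1;0 -0.01 0 0 0 0 1"}}

```text
time_s: 7.77
tool_pos: [0.4859, 0.0206, 0.1667]
tool_rot: [177.4, -0.7, 24.5]
force: [2.4, -10.1, -1.5]
grip_width: 0.0232
```

```bash
python3 st.py;python3 - <<'E'
from w import *
o,c=wrist("w4")
s=env.read_camera("side");np.savez("pics/s4.npz",**s);t=env.read_camera("top")
im=np.vstack([np.hstack([c["img"][0:300,140:540],cv2.resize(t["img"][160:290,230:370],(323,300))]),cv2.resize(s["img"][140:260,220:408],(723,462))])[:600]
cv2.imwrite("pics/m4.png",im[:,:,::-1])
E
```

```text
7.7667 [0.48586349 0.02062088 0.16668555] [177.36916204  -0.71529756  24.49921959] [  2.3778454  -10.10536058  -1.47891041] w 0.023205766605862203
[ 36.75120177   1.84104005 -44.23057382 110.76530985   3.91441944
  66.5076308  -74.4822813 ]
r 0.1025 ang -154.0 yaw+180 -155.5
```

View pics/m4.png

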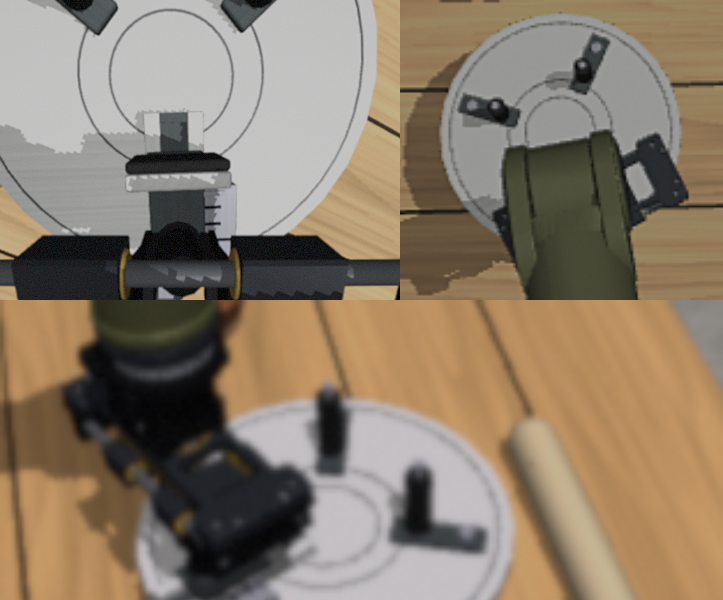

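The head is creeping into the stop: it is now at about -154°, against a target of about -157.5°, with 10 N of resistance. I'll push on and take out the tilt.

{"method": "servo_tool", "body": {"moves": "0 -0.008 0 0.03 -0.01 0.03 1;0 -0.006 0 0.03 -0.01 0.03 1"}}

```text
time_s: 8.08
tool_pos: [0.4824, 0.0276, 0.1667]
tool_rot: [178.5, -0.3, 22.5]
force: [7.7, -12.9, -8.3]
grip_width: 0.0231
```

```bash
python3 st.py
```

```text
8.0833 [0.48237112 0.02755423 0.16668495] [178.54644279  -0.31212737  22.53315741] [  7.68630825 -12.92825055  -8.31060451] w 0.02311402722184734
[ 36.59162407   2.18610488 -44.35884087 110.47143765   3.09323829
  67.3214311  -76.38503541]
r 0.1029 ang -158.4 yaw+180 -157.5
```

{"method": "servo_tool", "body": {"moves": "0 0 0 0.02 0 0 1;0 0 0 0.01 0 0 1;0 0 0 0 0 0 1;0 0 0 0 0 0 1;0 0 0 0 0 0 1"}}

```text
time_s: 8.5
tool_pos: [0.4828, 0.0264, 0.1665]
tool_rot: [179.3, -0.3, 22.7]
force: [0.2, -2.2, -0.9]
grip_width: 0.0233
```

```bash
python3 st.py;python3 - <<'E'
from w import *
o,c=wrist("w5")
s=env.read_camera("side");np.savez("pics/s5.npz",**s);t=env.read_camera("top");np.savez("pics/t5.npz",**t)
im=np.vstack([np.hstack([c["img"][0:300,140:540],cv2.resize(t["img"][160:290,230:370],(323,300))]),cv2.resize(s["img"][170:260,220:361],(723,462))])[:600]
im=im[:600]
cv2.imwrite("pics/m5.png",im[:,:,::-1])
E
```

```text
8.5 [0.48278195 0.02638793 0.16651955] [179.27866125  -0.28102898  22.69648397] [ 0.20166562 -2.21197636 -0.9087839 ] w 0.02331632640304357
[ 36.94481096   2.49469638 -44.17485122 110.23921297   2.55205895
  67.52721132 -75.46765621]
r 0.1029 ang -157.7 yaw+180 -157.3
```

View pics/m5.png

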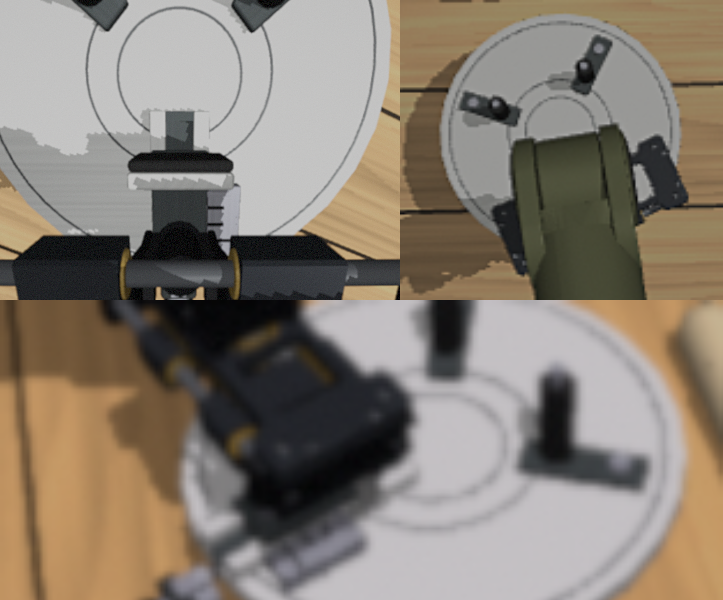

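The head has settled at -157.7°, and the plunger measures -157.4 to -157.9°. The wrist view shows the plunger directly below the knob near (180,290) of the mosaic. The jaw is still closed, so I'll pull outwards along tool -x.

{"method": "servo_tool", "body": {"moves": "-0.006 0 0 0 0 0 1;-0.006 0 0 0 0 0 1;-0.006 0 0 0 0 0 1;-0.006 0 0 0 0 0 1", "squeeze": 50}}

```text
time_s: 8.98
tool_pos: [0.4677, 0.0202, 0.1666]
tool_rot: [179.2, -1.4, 22.9]
force: [8.1, -1.1, -7.0]
grip_width: 0.0229
```

```bash
python3 st.py
```

```text
8.9833 [0.46769309 0.02017459 0.16656071] [179.19738751  -1.44710124  22.88930859] [ 8.13362968 -1.13692225 -6.97103653] w 0.022898102400054954
[ 38.33402626  -1.18770416 -43.30631549 112.99209196  -0.54177584
  66.24934033 -71.88733455]
r 0.1193 ang -157.7 yaw+180 -157.1
```

{"method": "servo_tool", "body": {"moves": "-0.006 0 0 0.005 -0.02 0 1;-0.006 0 0 0.005 -0.02 0 1;-0.006 0 0 0 -0.01 0 1"}}

```text
time_s: 9.23
tool_pos: [0.4574, 0.016, 0.1666]
tool_rot: [179.3, -1.1, 23.0]
force: [9.8, 0.3, -9.1]
grip_width: 0.023
```

```bash
python3 st.py
```

```text
9.2333 [0.4574356  0.01595333 0.16659062] [179.3216098   -1.12733871  22.99283222] [ 9.78688169  0.2542572  -9.12135656] w 0.022987862740805595
[ 38.79970846  -2.56787441 -42.79809166 113.98690895  -1.60152194
  66.61873709 -70.38393547]
r 0.1303 ang -157.7 yaw+180 -157.0
```

{"method": "servo_tool", "body": {"moves": "-0.006 0 0 0 -0.01 0 1;-0.005 0 0 0 -0.01 0 1"}}

```text
time_s: 9.4
tool_pos: [0.4524, 0.0139, 0.1667]
tool_rot: [179.2, -1.4, 23.1]
force: [11.2, -0.2, -10.1]
grip_width: 0.023
```

```bash
python3 st.py;python3 - <<'E'
from w import *
o,c=wrist("w6");o2=env.get_obs();print(o2["tool_pos"],o2["force"])
cv2.imwrite("pics/m6.png",cv2.resize(c["img"][80:300,220:440],(600,600),interpolation=cv2.INTER_CUBIC)[:,:,::-1])
E
python3 st.py
```

```text
9.4 [0.45239124 0.01389653 0.1666651 ] [179.21283867  -1.40762111  23.06754291] [ 11.21158054  -0.2072182  -10.13867062] w 0.023030064414318034
[ 39.06623063  -3.7300055  -42.41497745 114.82037047  -2.45561371
  66.36241083 -69.31147322]
r 0.1358 ang -157.7 yaw+180 -156.9
[0.45200861 0.01379475 0.16662905] [ 9.0372215  -0.06674773 -9.02838863]
9.45 [0.45200861 0.01379475 0.16662905] [179.20980561  -1.3824793   23.06470736] [ 9.0372215  -0.06674773 -9.02838863] w 0.022827991602571297
[ 39.06974805  -3.76873878 -42.40331987 114.85199729  -2.47112508
  66.38275358 -69.29192174]
r 0.1362 ang -157.7 yaw+180 -156.9
```

View pics/m6.png

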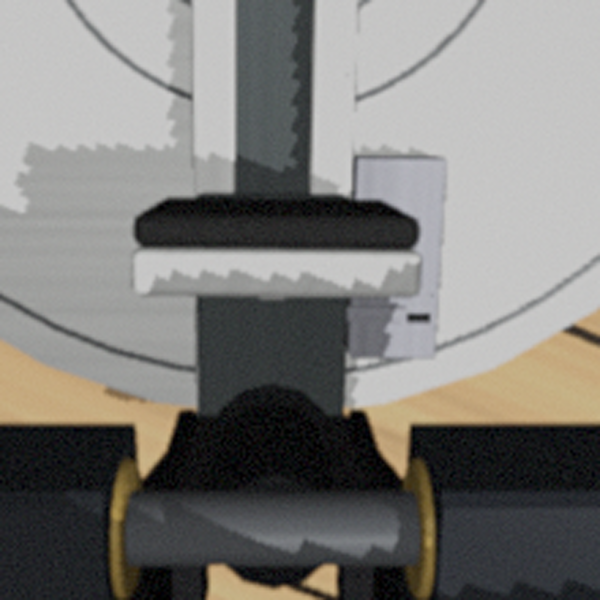

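The wrist view shows the jaw pointer level with the outermost line, near (418,318) of the crop. The plate's outer edge is in the same place relative to the fingers as before the pull, so nothing slipped. The tool moved out about 33.5 mm. I'll check that it holds steady.

```bash
python3 - <<'E'
from cell import env
for i in range(16):
    env.read_camera("top")
    if i%5==0: o=env.get_obs();print(o["time_s"],o["tool_pos"],o["force"])
E
python3 st.py; python3 - <<'E'
from h import *
C=np.array([.578,.0655]);u=np.array([np.cos(np.radians(-157.6)),np.sin(np.radians(-157.6))])
for f,px in(("w5",[[180+140,189]]),("w6",[[322,188.5]])):
    c=load(f"pics/{f}.npz");p=plane(c,px,.183)[0,:2];print(f,"plate r",(p-C)@u)
c=load("pics/w6.npz")
print("outer line r",(plane(c,[[220+418/2.727,80+318/2.727]],.125)[0,:2]-C)@u)
E
```

```text
9.5 [0.45216084 0.01381937 0.16666131] [10.3225634  -0.13491084 -9.35140104]
9.75 [0.45241411 0.01391716 0.16667218] [ 9.31776283 -0.07469381 -9.13763725]
10.0 [0.45242927 0.01393964 0.1666617 ] [ 9.26283502  0.01813618 -8.41796413]
10.25 [0.45243375 0.01392234 0.16664681] [ 8.54831831 -0.59376098 -8.75670915]
10.25 [0.45243375 0.01392234 0.16664681] [179.22501668  -1.38169192  23.06479836] [ 8.54831831 -0.59376098 -8.75670915] w 0.022995411473188312
[ 39.05807717  -3.69217658 -42.42199873 114.79509357  -2.43009956
  66.3876374  -69.33966707]
r 0.1357 ang -157.7 yaw+180 -156.9
w5 plate r 0.06152119941597705
w6 plate r 0.0946639212693903
outer line r 0.11164206271077749
```

The hold is steady: over 0.75 s it drifted less than 0.5 mm. The plate and the tool both give about 33 mm of pull. I'll hand it in.

```bash
python3 - <<'E'
from cell import env
print(env.sign_off()); 
E
```

```text
the job is handed in; nothing more can be done
None
```

The wheel head is in the stop at the index plunger, and the arm is holding the jaw by its knob on the outermost line. I handed the job in at about 10.3 s of the 42 s; no verdict was reported.

- **Turning the head:** I gripped the knob across its sides and turned the head about 67° clockwise. It resisted at about 7° short, then went in and settled at -157.7°. The plunger measured between -157.4° and -157.9°. I confirmed the stop only from these angles and the wrist camera, because the arm hid the rim mark in the top view.
- **Pulling the jaw:** The tool gave about 33.2 mm of pull and the jaw's plate about 33.1 mm, against the 34 mm wanted. The two agree, so the knob did not slip in the fingers.
- **Holding:** Over the last 0.75 s before hand-in the tool stayed within 0.5 mm. About 9 N of spring force was on the tool, with the grip set to 50 N.
- **One small disagreement:** By camera the outermost line came out at 111.6 mm from the axis instead of 109 mm. That is roughly the calibration error, and the picture shows the pointer at the line.
- **Other things on the table:** Neither the arm nor the gripper went near the bowl, tumbler, rolling pin or loop tool. I did not re-measure their positions at the end.

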